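# Sweep the loose caps into the collecting pan

### The arm

A 6-joint arm with a two-finger parallel gripper is mounted at the origin on the work surface. World frame = base frame: x ahead of the robot, y to its left, z up, the work surface at z = 0. Lengths are in m, angles in rad, forces in N, time in s.
With the tool pointing down it reaches from about 0.375 to 0.925 m from the base axis. Payload 5.7 kg.
Tool frame: the origin (TCP) lies on the centre line of the jaws, within the pads' length; the fingertips stand 25 mm ahead of it and the grasp point (between the pads) lies 6 mm ahead of it (finger_overhang is the distance from the TCP to the fingertips, in m); z points along the fingers, y is the line along which they close (so a half turn about z gives the same grasp; the last joint's range is limited). The gripper opens to 85 mm and grips with 20 to 120 N. Pads are 22 mm wide; open, the fingers measure 114 mm over their backs; the gripper's body (76 mm by 85 mm) begins 54 mm behind the grasp point. The pads swing forward as they close: fully open they stand 13 mm farther back than shut.
Start: joints at [1.082, 0.359, 1.51, -0, 1.272, -0.115], TCP at [0.219, 0.559, 0.256] pointing down, gripper open.
Joint ranges: [-2.97, 2.97], [-1.01, 2.36], [0.21, 2.38], [-0.96, 4.11], [0.2, 2.71], [-2.98, 2.98]. Speed limits (rad/s): [2.39, 2.39, 3.14, 3.14, 3.14, 3.14].

### API

Orientations are given as a unit quaternion [x, y, z, w].
In Python, from bench import move_pose, move_straight, goto_joints, set_gripper, wait, ik, observe, camera, PlanningError, hand_in, finger_overhang gives the robot as it stands. Calls block until the motion is done:
- move_pose(position, orientation): joint-space move of the TCP to a pose.
- move_straight(position, rotation=None, max_speed=0.15, stop_force=None): straight line of the TCP; rotation=None keeps the orientation; max_speed is the mean speed in m/s. With stop_force (N) it stops when the force on the tool has changed by that much, and returns True; else False.
- goto_joints(angles): joint-space move.
- set_gripper(opening, newtons=None): finger opening in m; newtons is the grip in N (None keeps the last); returns when the fingers have stopped.
- wait(seconds).
- ik(position, orientation): joint angles nearest the present ones, or None.
- observe(): the state.
- camera(name): name is "scene" or "top"; returns a dict with "pixels" (420x560x3 uint8, blue, green, red), "depth" (420x560 float32, m along the optical axis (not along the pixel's ray), 0 where there is no reading), "fx", "fy", "cx", "cy" (pixels), "k1" (the pictures are not rectified: a ray, as slopes to the right and down, at radius r is drawn at 1 + k1 r^2 times it, then the intrinsics apply), "camera_from_world" (4x4, takes a point from world to camera coordinates). Camera axes: x right, y down, z forward; pixel columns grow to the right and rows downward; lengths in m; the calibration is good to about 2 mm. A picture is of the moment at which its call begins.
A pose or a line that the arm cannot do raises PlanningError and nothing moves.
- hand_in(): hands the job in; it is judged then, once.
The state is a dict: "t": time; "joints": joint angles; "joint_velocities": joint speeds; "joint_torque": joint torques, N m; "ee_pos": TCP position; "ee_rot": TCP orientation; "force": force on the tool from outside, world axes, zero at the start; "ft_torque": the same for the moment, N m; "gripper_width": finger opening in m; "grasp_force": force on a finger pad.
Only numpy, scipy, OpenCV 4.12 (cv2) and the standard library are available. Lean on these libraries where they do the work, as an engineer would, in place of code of your own. Each camera call takes 0.05 s, during which the arm holds its last target. There are 200 camera calls.

### The job

With the closed fingers, sweep the three loose screw caps along the bench and in through the open front of the steel collecting pan, until each cap lies wholly inside the pan. Only push them: do not pick any cap up, and leave the two small pots and everything else on the bench standing where they are.

Things in the scene. Friction and masses are not known exactly. Their poses are not given: they have to be found in the camera images.
- pan: fixed steel dustpan-like pan, 130 mm deep (x) by 192 wide (y); origin centre of underside, x axis from open front to back wall. Front edge at x = -65 mm, level with the bench; floor ramps to 3 mm high at x = -35, then flat. Side walls centred at y = -94 and +94, full depth, back wall at x = 63: 4 mm thick, 30 high. Bar handle 17-27 mm up sticks out behind to x = 125
- cap0: one of three identical loose screw caps of plain white plastic, a flat disc 38 mm across and 14 mm high, 12 to 21 g, lying on the bench; origin at the centre of its underside
- cap1: one of three identical loose screw caps of plain white plastic, a flat disc 38 mm across and 14 mm high, 12 to 21 g, lying on the bench; origin at the centre of its underside
- cap2: one of three identical loose screw caps of plain white plastic, a flat disc 38 mm across and 14 mm high, 12 to 21 g, lying on the bench; origin at the centre of its underside
- pot0: small upright clear sample pot with a white lid, 32 mm across and 42 mm high, 60 g, loose, standing somewhere among the caps; origin at the centre of its underside; to be left alone
- pot1: small upright clear sample pot with a white lid, 32 mm across and 42 mm high, 60 g, loose, standing somewhere among the caps; origin at the centre of its underside; to be left alone
- tipbox: white and blue pipette-tip box, 85 by 120 mm, 54 mm high, beyond the caps; origin at the centre of its underside; to be left alone
- jar: squat white reagent jar with a lid, 64 mm across and 60 mm high, beyond the caps on the right; origin at the centre of its underside; to be left alone
- pipette: white hand pipette, about 250 mm long and 28 mm thick, lying on a notebook 6 mm thick on the right, away from the caps; origin under its middle; to be left alone
- marker: black marker pen, 135 mm long and 12 mm thick, lying on the same notebook; origin under its middle; to be left alone
Not all that is in view belongs to the job. Leave any blue look-alike of the cap2 alone. Leave any orange look-alike of the cap1 alone.

How it is judged:
By the outcome, as a careful person would: the job done as asked, in the order asked, and still so for the second after the job is handed in, with the robot touching nothing.
It also fails if it takes over 72 s, if anything falls off the work surface, if the arm or the gripper's body presses on something with over 40 N, if the wrist force passes 120 N, or if a joint passes its speed limit or range.

## Working session

There is one attempt and no reset: what is moved stays moved. The work goes in short steps, each a Python script; the robot and the scene stay as the last script left them, time stands still between calls to the robot, and variables do not carry over. Pictures are saved under pics/ and viewed, at most 10 in all, crops included, and the job is handed in when it is done.

```bash
mkdir -p pics; cat > h.py <<'E'
import numpy as np, cv2
from bench import *
def snap(name):
    c=camera(name); np.save('pics/%s.npy'%name,c,allow_pickle=True); return c
def world(c,u,v,z=None):
    K=np.array([[c['fx'],0,c['cx']],[0,c['fy'],c['cy']],[0,0,1.]])
    p=cv2.undistortPoints(np.array([[[u,v]]],float),K,np.array([c['k1'],0,0,0.]))[0,0]
    T=np.linalg.inv(np.array(c['camera_from_world'])); d=T[:3,:3]@[p[0],p[1],1]; o=T[:3,3]
    s=(z-o[2])/d[2] if z is not None else c['depth'][int(round(v)),int(round(u))]
    return o+s*d
E
python3 - <<'E'
from h import *
for n in('top','scene'):
    c=snap(n); cv2.imwrite('pics/%s1.png'%n,cv2.resize(c['pixels'],(784,588),interpolation=cv2.INTER_CUBIC))
E
```

```text
(no output)
```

View pics/top1.png

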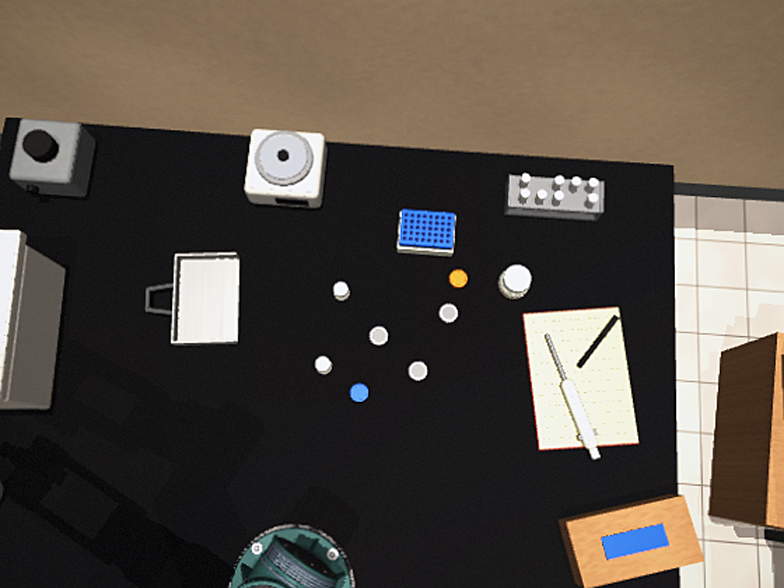

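View pics/scene1.png

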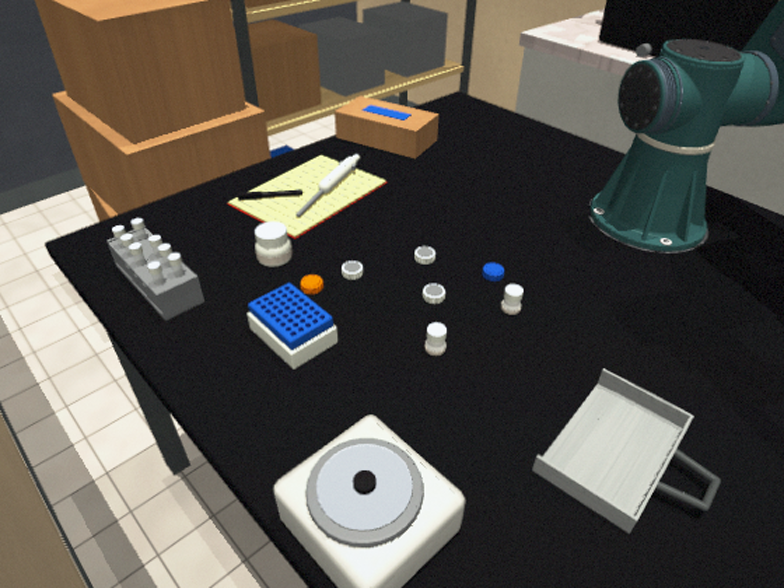

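The top view (784-wide) shows three white rings at (448,313), (378,336) and (418,371). They are flat and white, so they fit the caps. Not to be touched: the pots at (341,290) and (323,365), the blue look-alike at (359,393) and the orange one at (458,278). The pan's open front is at column ~239, rows 253–345. I'll confirm these in a crop and measure.

```bash
python3 - <<'E'
from h import *
c=np.load('pics/top.npy',allow_pickle=True).item()
cv2.imwrite('pics/crop1.png',cv2.resize(c['pixels'][170:295,110:360],(800,400),interpolation=cv2.INTER_CUBIC))
g=c['pixels'].astype(int); m=((g.max(2)>90)).astype(np.uint8); m[:, :170]=0
n,l,s,ce=cv2.connectedComponentsWithStats(m)
for k in range(1,n):
    u,v=ce[k]
    if 200<u<340 and 180<v<300 and s[k,4]>30: print(ce[k].round(1),s[k],world(c,u,v,.014).round(4),world(c,u,v,.042).round(4))
S=1/1.4
for nm,u,v,z in[('front top corner',239,253,.03),('front bot corner',239,345,.03),('back bot',172,345,.03),('back top',174,254,.03),('orange',458,278,.014),('tipbox r',455,253,0),('jar',515,290,0)]: print(nm,world(c,u*S,v*S,z).round(4))
print(observe()['t'],finger_overhang)
E
```

```text
[327.  198.5] [321 192  13  14 139] [ 0.6513 -0.2878  0.014 ] [ 0.6435 -0.2856  0.042 ]
[243.2 207.4] [238 201  12  14 129] [ 0.6043 -0.0407  0.014 ] [ 0.5974 -0.0432  0.042 ]
[319.9 223.1] [313 217  14  14 147] [ 0.5744 -0.2711  0.014 ] [ 0.5681 -0.2693  0.042 ]
[270.1 239.4] [264 233  13  14 149] [ 0.5143 -0.1284  0.014 ] [ 0.5092 -0.1293  0.042 ]
[230.5 260.2] [225 254  12  13 126] [ 0.4441 -0.0188  0.014 ] [ 0.4403 -0.0217  0.042 ]
[298.1 264.4] [292 258  13  14 150] [ 0.4473 -0.2153  0.014 ] [ 0.4434 -0.2146  0.042 ]
[256.  279.9] [250 273  13  14 149] [ 0.3929 -0.0977  0.014 ] [ 0.3901 -0.0991  0.042 ]
front top corner [0.6652 0.1806 0.03  ]
front bot corner [0.4683 0.1558 0.03  ]
back bot [0.4577 0.2932 0.03  ]
back top [0.6522 0.3176 0.03  ]
orange [ 0.651  -0.2882  0.014 ]
tipbox r [ 0.7104 -0.2796  0.    ]
jar [ 0.6377 -0.4122  0.    ]
0.1 0.025
```

View pics/crop1.png

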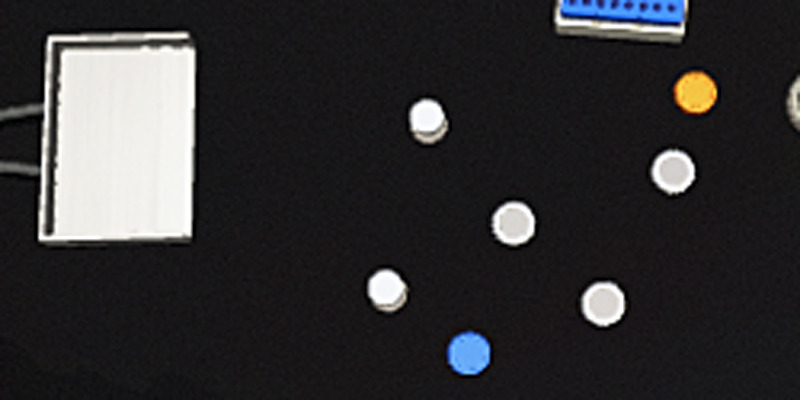

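The crop confirms the three white rimmed discs are the caps; the blue and orange discs and the two tall pots with lids are distinct from them. Straight pushes, middle cap first, all pass between the pots.

```bash
cat >> h.py <<'E'
from scipy.spatial.transform import Rotation as Ro
F=np.array([.567,.168]); n=np.array([-.125,.992]); t=np.array([.992,.125])
ZP=.031; BACK=30.5e-3
def goal(lat,dep): return F+lat*t+dep*n
def quat(d):
    out=[]
    for s in(1,-1):
        x=np.array([*(s*d),0.]); z=np.array([0,0,-1.]); out.append(Ro.from_matrix(np.c_[x,np.cross(z,x),z]).as_quat())
    return out
def pickq(d,pts):
    best=None
    for q in quat(d):
        js=[ik([*p,ZP],q) for p in pts]
        if any(j is None for j in js): continue
        m=max(abs(j[5]) for j in js)
        if best is None or m<best[0]: best=(m,q)
    return best[1]
def cloud(c):
    K=np.array([[c['fx'],0,c['cx']],[0,c['fy'],c['cy']],[0,0,1.]])
    v,u=np.mgrid[0:420,0:560]; p=cv2.undistortPoints(np.stack([u,v],-1).reshape(-1,1,2).astype(float),K,np.array([c['k1'],0,0,0.]))[:,0]
    s=c['depth'].reshape(-1,1); P=np.c_[p,np.ones(len(p))]*s
    T=np.linalg.inv(np.array(c['camera_from_world'])); P=P@T[:3,:3].T+T[:3,3]
    return P[(s[:,0]>0)], c['pixels'].reshape(-1,3)[s[:,0]>0].astype(int)
def capat(p,d=None,name='scene',r=.035):
    """cap centre near p from the camera: white points ahead of the finger face"""
    P,C=cloud(snap(name)); k=(np.linalg.norm(P[:,:2]-p,axis=1)<r)&(abs(P[:,2]-.012)<.008)&(C.min(1)>110)
    if d is not None: k&=((P[:,:2]-p)@d>-.021)
    Q=P[k][:,:2]
    if len(Q)<15: return None,len(Q)
    return (np.percentile(Q,3,axis=0)+np.percentile(Q,97,axis=0))/2,len(Q)
def start(p,g,clear=.018):
    d=(g-p)/np.linalg.norm(g-p); s=p-d*(BACK+clear); e=g-d*BACK
    q=pickq(d,[s,e]); move_pose([*s,.13],q); move_straight([*s,ZP],max_speed=.12,stop_force=15)
    return d
E
python3 - <<'E'
from h import *
set_gripper(0)
p=np.array([.514,-.128]); g=goal(0,.095)
print(capat(p),capat(np.array([.574,-.271])),capat(np.array([.447,-.215])))
d=start(p,g); print(observe()['t'],observe()['ee_pos'],observe()['gripper_width'])
m=p+d*.08
print(move_straight([*(m-d*BACK),ZP],max_speed=.06,stop_force=15))
print('expect',m,capat(m,d),observe()['force'],observe()['t'])
c=camera('scene'); cv2.imwrite('pics/s2.png',cv2.resize(c['pixels'][120:320,200:480],(784,560)))
E
```

```text
(array([ 0.51517735, -0.12676507]), 176) (array([ 0.57533476, -0.26900167]), 154) (array([ 0.44820112, -0.21289237]), 140)
4.8083 [ 0.50936576 -0.17639604  0.03146297] 2.6449165864589503e-05
False
expect [ 0.52238428 -0.04844056] (array([ 0.5255781 , -0.04699442]), 103) [-0.09330849 -0.3342851   0.2841161 ] 6.6417
```

View pics/s2.png

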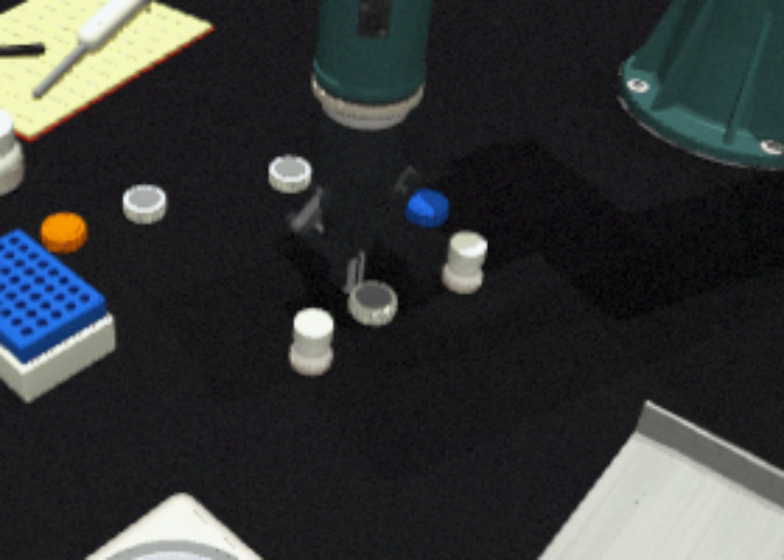

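The cap at (372,300) in the crop sits ahead of the fingers, between the two pots, and is tracking well. I'll continue, re-aiming behind it only if it drifts.

```bash
cat >> h.py <<'E'
def advance(p,g,d,dists,speed=.08):
    """push on from cap p along d by the given cumulated distances, checking drift; re-approach when it grows"""
    for s in dists:
        m=p+d*s; hit=move_straight([*(m-d*BACK),ZP],max_speed=speed,stop_force=15)
        a,k=capat(m,d); lat=None if a is None else float((a-m)@[-d[1],d[0]])
        lon=None if a is None else float((a-m)@d)
        print('step',s,'hit',hit,'cap',a,k,'lat',lat,'lon',lon,'t',observe()['t'])
        if hit or a is None or abs(lat)>.008 or abs(lon)>.012: return False
    return True
def up(d):
    e=np.array(observe()['ee_pos']); move_straight([*(e[:2]-d*.015),ZP],max_speed=.1); e=np.array(observe()['ee_pos']); move_straight([e[0],e[1],.13],max_speed=.25)
E
python3 - <<'E'
from h import *
p=np.array([.514,-.128]); g=goal(0,.095); d=(g-p)/np.linalg.norm(g-p)
if advance(p,g,d,[.16,.24]):
    m=g; print(move_straight([*(m-d*BACK),ZP],max_speed=.08,stop_force=15), observe()['ee_pos'])
    up(d)
print(observe()['t'])
c=camera('scene'); cv2.imwrite('pics/s3.png',cv2.resize(c['pixels'][150:400,200:550],(784,560)))
E
```

```text
step 0.16 hit False cap [0.53318801 0.03311185] 118 lat -0.0021972575444505456 lon 0.0022355711215803066 t 7.8917
step 0.24 hit False cap [0.54114064 0.11267209] 121 lat -0.0017678917456591951 lon 0.0021911305051819764 t 9.0917
False [0.55189651 0.23156288 0.03099486]
12.0
```

View pics/s3.png

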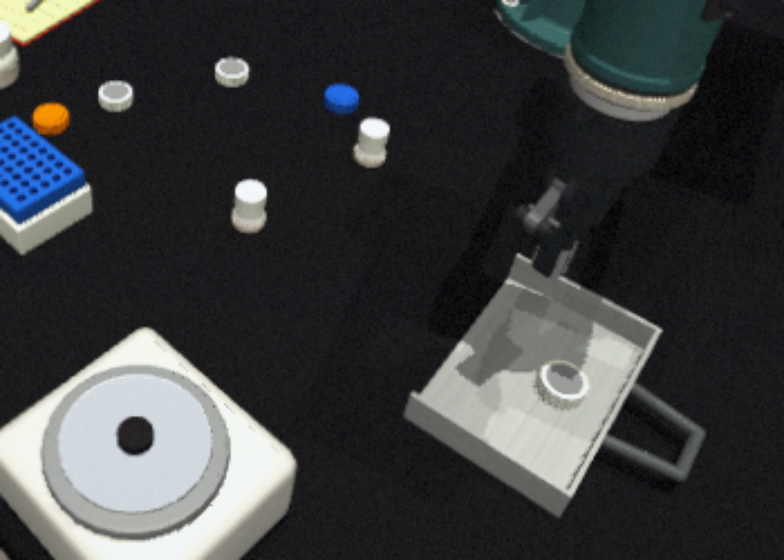

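Cap 1 is well inside the pan, at (562,383) in the crop, and both pots are untouched. Next are the other two.

```bash
cat > go.py <<'E'
from h import *
import sys
def run(p,g):
    d=start(p,g); L=np.linalg.norm(g-p); k=L-.15
    if not advance(p,g,d,list(np.linspace(.09,k,3))): return False
    hit=move_straight([*(g-d*BACK),ZP],max_speed=.08,stop_force=15); print('final',hit,observe()['t'])
    up(d); return not hit
ok=run(np.array([.574,-.270]),goal(-.05,.085))
if ok: ok=run(np.array([.4475,-.214]),goal(.05,.085))
print(ok,observe()['t'])
c=camera('scene'); cv2.imwrite('pics/s4.png',cv2.resize(c['pixels'][150:400,200:550],(784,560)))
E
python3 go.py
```

```text
step 0.09 hit False cap [ 0.56363419 -0.17858514] 92 lat -0.001529272061755835 lon 0.0019879751729057955 t 16.5083
step 0.2302150291225509 hit False cap [ 0.54578716 -0.0405119 ] 106 lat -0.0016669631572950104 lon 0.0009947738017632758 t 18.4583
step 0.3704300582451018 hit False cap [0.53019436 0.09846101] 118 lat -0.00415620836010621 lon 0.0006025246357946678 t 20.4083
final False 22.4333
step 0.09 hit False cap [ 0.47822894 -0.12680788] 93 lat -0.0014120341369570294 lon 0.002437760671077967 t 27.5167
step 0.21921713952144226 hit False cap [ 0.51944695 -0.00336407] 105 lat -0.0012427695838966308 lon 0.003363888746039295 t 29.3333
step 0.3484342790428845 hit False cap [0.56041985 0.11790936] 137 lat -0.0015311925144055822 lon 0.0021543322395090703 t 31.15
final False 33.175
True 34.025
```

View pics/s4.png

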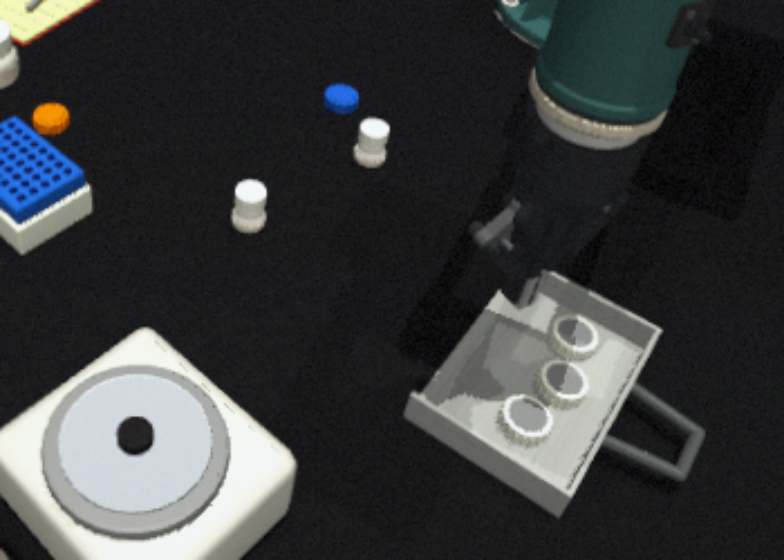

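All three caps lie well inside the pan, at (575,337), (562,383) and (526,417). The pots and the look-alikes haven't moved, and the gripper is clear above.

```bash
python3 -c "
from bench import *
e=observe()['ee_pos']; move_straight([e[0],e[1],.2]); print(hand_in())"
```

```text
the job is handed in; nothing more can be done
None
```

All three caps were pushed wholly inside the pan, the pots and look-alikes were left standing where they were, and I handed the job in at about 35 s of the 72 s limit; no verdict came back.

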